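Cap the matching bearing blocks and bring the lamp over

TASK

Two split bearing housings are fixed to the bench and their two loose caps lie in front of them. Gently set each cap on the housing it matches in size and paint, fully down between the shoulders of the sloping joint face and flush at the sides; then swing the work lamp by its knob until its head is straight above the larger bearing, where it must stay. Do not shift the bottle, the wrench or the scraper.

Things in the scene. Friction and masses are not known exactly. Their poses are not given: they have to be found in the camera images.
- large_cap: Loose green bearing cap, 0.6 kg: arch with two flat ears and a brass-lined half bore (radius 18 mm, along y). 104 mm long (x), 40 mm wide (y), dome 36 mm high plus 6 mm plug, ears 16 mm. Origin: centre of its flat underside, z up, which is how it starts. Fits the green large housing, either way round. Grip the dome across its flat end faces (along y), 26 mm above the underside.
- small_cap: Loose brick-red bearing cap, 0.35 kg: arch with two flat ears and a brass-lined half bore (radius 13 mm, along y). 80 mm long (x), 34 mm wide (y), dome 27 mm high plus 6 mm plug, ears 13 mm. Origin: centre of its flat underside, z up, which is how it starts. Fits the brick-red small housing, either way round. Grip the dome across its flat end faces (along y), 22 mm above the underside.
- large_housing: Fixed green large lower housing on a 180 x 58 x 14 mm foot (long in x). Origin: centre of the foot's underside. Casting 40 mm wide (y), top 119 mm above the bench. Its open joint face, centre 80 mm above the bench, slopes 30 degrees and looks up and to this body's -x, roughly to the right and front as the robot sees it.
- small_housing: Fixed brick-red small lower housing on a 150 x 50 x 14 mm foot (long in x). Origin: centre of the foot's underside. Casting 34 mm wide (y), top 97 mm above the bench. Its open joint face, centre 64 mm above the bench, slopes 30 degrees and looks up and to this body's -x, roughly to the right and front as the robot sees it.
- large_joint: Joint face of the large housing. Origin: its centre; z: its normal; x: up the slope; y: level, along the bore. A seated cap's origin and axes coincide with these (x may be reversed). Oiled flat face 108 mm long between end shoulders 8 mm high, flared 3 mm in their upper 4 mm: the 104 mm cap has 2 mm play at each end. Sides (40 mm apart, as the cap's) are open.
- small_joint: Joint face of the small housing. Origin: its centre; z: its normal; x: up the slope; y: level, along the bore. A seated cap's origin and axes coincide with these (x may be reversed). Oiled flat face 84 mm long between end shoulders 8 mm high, flared 3 mm in their upper 4 mm: the 80 mm cap has 2 mm play at each end. Sides (34 mm apart, as the cap's) are open.
- lamp_knob (a point): Centre of the black free-turning upright knob (26 mm diameter, 34 tall, 291 above the bench) on the axis of the lamp's white disc head (112 mm wide, 235 to 266 above the bench). Two stiff-jointed 300 mm arms, up to 320 mm high, carry it from a post at the back left. Grip from above at any yaw and draw level (1 to 4 N); the head turns under the knob and stays where left.
- oil_bottle: Bystander: green oil bottle with red spout, 52 mm diameter, 156 mm tall, standing behind the housings. Origin at the centre of its foot.
- wrench_24: Bystander: steel spanner 287 mm long, lying flat at the left. Origin at its middle.
- scraper: Bystander: putty scraper with a wooden handle, 197 mm long, lying at the right. Origin at its middle.
Not all that is in view belongs to the job. What is shaped like the large_cap but purple is not meant. Leave any blue look-alike of the small_cap alone.

How it is judged:
On the way, in this order (a step that is already met when the one before it is completed fails the run):
1. both caps are seated on their own housings and let go (x of large_cap in the frame of large_joint between -0.004 and 0.004 m and y of large_cap in the frame of large_joint between -0.005 and 0.005 m and z of large_cap in the frame of large_joint between -0.0025 and 0.0025 m and angle between the z axis of large_cap and the z axis of large_joint, either way round below 0.045 rad and angle between the x axis of large_cap and the x axis of large_joint, either way round below 0.09 rad and linear speed of each of large_cap, small_cap below 0.02 m/s and contact force between each of large_cap, small_cap and the fingers below 0.3 N and x of small_cap in the frame of small_joint between -0.004 and 0.004 m and y of small_cap in the frame of small_joint between -0.005 and 0.005 m and z of small_cap in the frame of small_joint between -0.0025 and 0.0025 m and angle between the z axis of small_cap and the z axis of small_joint, either way round below 0.045 rad and angle between the x axis of small_cap and the x axis of small_joint, either way round below 0.09 rad), for 0.2 s.
2. the lamp head stands above the larger bearing (horizontal distance between lamp_knob and large_cap below 0.04 m), for 0.2 s.
At the end, for the whole second after the job is handed in: Each cap lies let go on its own housing, within 4 mm along the slope, 5 mm sideways, 2.5 mm of fully down, level with the joint face within 2.5 degrees and turned within 5; the lamp's axis is within 40 mm of the large cap's centre seen from above; caps at rest (all of step 1 and horizontal distance between lamp_knob and large_cap below 0.04 m); the robot touches nothing.
It fails at once if the oil bottle is shifted more than 25 mm (distance of oil_bottle from where it was at the start of the episode above 0.025 m).
It fails at once if the wrench is shifted more than 25 mm (distance of wrench_24 from where it was at the start of the episode above 0.025 m).
It fails at once if the scraper is shifted more than 25 mm (distance of scraper from where it was at the start of the episode above 0.025 m).
It fails at once if the large cap is slammed on a housing (over 90 N) (contact force between large_cap and large_housing above 90 N or contact force between large_cap and small_housing above 90 N).
It fails at once if the small cap is slammed on a housing (over 90 N) (contact force between small_cap and large_housing above 90 N or contact force between small_cap and small_housing above 90 N).
It also fails if it takes over 64 s, if anything falls off the work surface, if the arm or the gripper's body presses on something with over 40 N, if the wrist force passes 120 N, or if a joint passes its speed limit or range.

ROBOT

A 7-joint arm with a two-finger parallel gripper is mounted at the origin on a cart in front of the work surface, level with it; the furniture and walls round the work are solid. World frame = base frame: x ahead of the robot, y to its left, z up, the work surface at z = 0. Lengths are in m, angles in rad, forces in N, time in s.
With the tool pointing down it reaches from about 0.4 to 0.85 m from the base axis. Payload 10.4 kg.
Tool frame: the origin (TCP) lies midway between the tips of the shut fingers; the grasp point (between the pads) lies 19 mm behind it; z points along the fingers, y is the line along which they close (so a half turn about z gives the same grasp; the last joint's range is limited). The gripper opens to 87 mm and grips with 3 to 60 N. Pads are 19 mm wide; open, the fingers measure 117 mm over their backs; the gripper's body (75 mm by 190 mm) begins 51 mm behind the grasp point.
Start: joints at [1.095, 0.332, -0.065, 1.46, 0.022, 1.35, -0.088], TCP at [0.273, -0.562, 0.223] pointing down, gripper open.
Joint ranges: [-2.6, 2.6], [-0.5, 2.12], [-1.47, 1.34], [0.16, 2.42], [-1.27, 4.41], [0.06, 2.06], [-2.6, 2.6]. Speed limits (rad/s): [2.22, 2.22, 2.79, 2.79, 3.14, 3.14, 3.14].

INTERFACE

Orientations are given as a unit quaternion [x, y, z, w].
In Python, from bench import r gives the robot as it stands.
- The arm moves only by the tool arm_command, never from a script. Its argument "moves" is one flat list of numbers, 4 for each row, row after row: the shift along the tool's x, y, z in cm, then the turn about the tool's z in degrees. A call has 1 to 12 rows; each row shifts and turns the commanded pose from where the row before left it, along the tool's axes as they then stand; what a row does not reach is not made up. A row lasts 1/12 s, in which the tool goes at most 41.7 mm and 7.16 degrees, less where a joint would pass 70% of its speed; a pose out of reach is approached as far as the arm can. A call with a gripper value outside its range is refused whole. "fingers" is the opening in per cent of the stroke, from 0 (shut) to 100 (fully open), set as the call begins (left out, the last holds). The fingers move at their own pace and stop on an object; "squeeze" is the grip in N (left out, the last holds). Time passes only in rows, so rows that do not move let the fingers close. It gives the time, the measured TCP pose, the force, the opening and the grip force at its end, in the units of the state.
- r.read_state(): the state, without advancing time (a new reading comes with each control period).
- r.camera(name): name is "scene" or "top" or "wrist"; returns the picture (480x640x3 uint8, red, green, blue); there is no depth.
- r.camera_info(name): a dict with "fx", "fy", "cx", "cy" (pixels), "origin" and "attitude" of the camera in the world. Camera axes: x right, y up, looking along -z (the intrinsics and any distortion apply to the point x, -y, -z); pixel columns grow to the right and rows downward; lengths in m; the calibration is good to about 2 mm. A picture is of the moment at which its call begins: read the wrist's pose just before it. camera_info takes no time and is no camera call; for the wrist camera it gives the pose at the moment of the call.
- r.close_job(): hands the job in; it is judged then, once.
The state is a dict: "time": time; "joint_positions": joint angles; "joint_vel": joint speeds; "joint_torque": joint torques, N m; "ee_pos": TCP position; "eef_rot": TCP orientation; "ft_force": force on the tool from outside, world axes, zero at the start; "torque": the same for the moment, N m; "width": finger opening in m; "grip_force": force on a finger pad.
Only numpy, scipy, OpenCV 4.12 (cv2) and the standard library are available. Lean on these libraries where they do the work, as an engineer would, in place of code of your own. Each camera call takes 0.05 s, during which the arm holds its last target. There are 200 camera calls.

## Working session

There is one attempt and no reset: what is moved stays moved. The work goes in short steps, Python scripts to look and compute and a tool call to move; the robot and the scene stay as the last step left them, time stands still between calls to the robot, and variables do not carry over. Pictures are saved under pics/ and viewed, at most 10 in all, crops included, and the job is handed in when it is done.

Besides the shell and the picture viewer there is one more tool, called after "Emit:" as a command line: name --argument value ..., lists and objects as JSON in quotes. arm_command: Moves the arm, as the interface text tells. Its arguments: {"type":"object","properties":{"moves":{"type":"array"},"fingers":{"type":"number"},"squeeze":{"type":"number"}},"required":["moves"]}

```bash
mkdir -p pics; ls; python3 - <<'E'
from bench import r
import cv2,numpy as np
s=r.read_state();print({k:np.round(v,3).tolist() for k,v in s.items()})
for n in("scene","top","wrist"):
    print(n,r.camera_info(n))
    im=r.camera(n);cv2.imwrite(f"pics/{n}0.png",im[:,:,::-1])
a=cv2.imread("pics/scene0.png");b=cv2.imread("pics/top0.png")
E
```

```text
pics
{'time': 0.0, 'joint_positions': [1.095, 0.333, -0.065, 1.461, 0.022, 1.35, -0.088], 'joint_vel': [-0.0, -0.001, -0.001, 0.0, 0.001, 0.001, 0.002], 'joint_torque': [0.001, -62.325, 0.025, -38.989, -0.061, 0.04, 0.0], 'ee_pos': [0.273, -0.562, 0.222], 'eef_rot': [0.974, 0.224, -0.0, -0.001], 'ft_force': [0.089, 0.073, -0.257], 'torque': [0.002, -0.006, -0.004], 'grip_force': 0.0, 'width': 0.087}
scene {'fx': 534.736600309812, 'fy': 534.736600309812, 'cx': 317.7046443637657, 'cy': 233.69064341096458, 'origin': array([-0.06479144,  0.67115543,  1.29410919]), 'attitude': array([-0.13696735,  0.31756497,  0.85605318, -0.38414241])}
top {'fx': 438.6097321507236, 'fy': 438.6097321507236, 'cx': 316.3108175077657, 'cy': 236.99183982069292, 'origin': array([0.4909007 , 0.07667274, 1.64963086]), 'attitude': array([ 0.01869994, -0.03100201, -0.70325545,  0.71001476])}
wrist {'fx': 335.4478513506904, 'fy': 335.4478513506904, 'cx': 315.91989515401576, 'cy': 236.77443413469874, 'origin': array([ 0.34474174, -0.52802374,  0.38344187]), 'attitude': array([-0.12363676,  0.07789104, -0.52522151,  0.8383253 ])}
```

View pics/scene0.png

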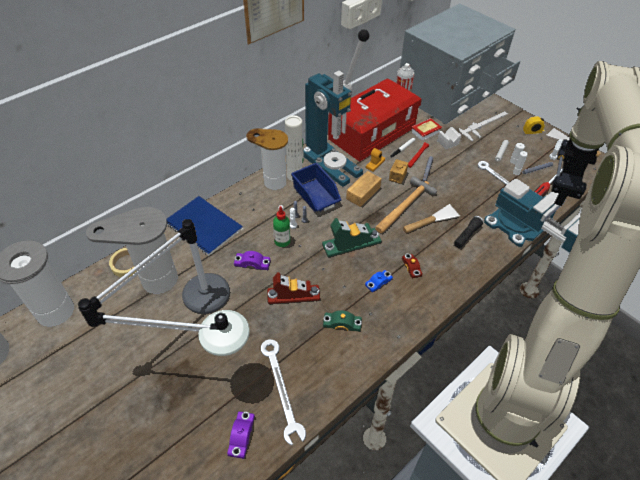

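View pics/top0.png

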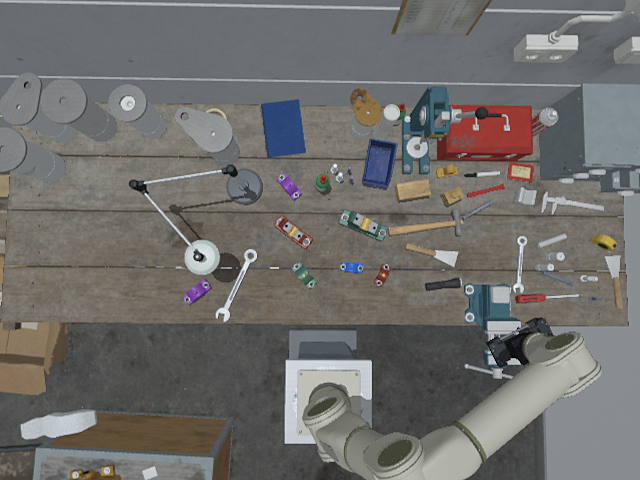

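The top view shows the following:
- **Green caps and look-alikes:** the green cap is at (304,275). The purple look-alikes at (289,186) and (198,292) are the wrong colour.
- **Red cap:** it is at (383,275). The blue look-alike at (352,268) is to be left alone.
- **Housings:** green at (363,225), red at (294,232).
- **Others:** lamp head (202,257), bottle (322,184), wrench (238,285), scraper (432,255).

Next I'll compute rough positions from colour masks.

```bash
cat > h.py <<'E'
import numpy as np,cv2
from scipy.spatial.transform import Rotation as R
def ray(ci,u,v):
    d=np.array([(u-ci['cx'])/ci['fx'],-(v-ci['cy'])/ci['fy'],-1.])
    return np.array(ci['origin']),R.from_quat(ci['attitude']).apply(d)
def onz(ci,u,v,z):
    o,d=ray(ci,u,v); return o+d*(z-o[2])/d[2]
def proj(ci,p):
    c=R.from_quat(ci['attitude']).inv().apply(np.array(p)-ci['origin'])
    return np.array([ci['cx']-ci['fx']*c[0]/c[2],ci['cy']+ci['fy']*c[1]/c[2]])
def tri(rs):
    A=np.zeros((3,3));b=np.zeros(3)
    for o,d in rs:
        d=d/np.linalg.norm(d);M=np.eye(3)-np.outer(d,d);A+=M;b+=M@o
    return np.linalg.solve(A,b)
def mask(bgr,col):
    h=cv2.cvtColor(bgr,cv2.COLOR_BGR2HSV);H,S,V=cv2.split(h)
    if col=='green':m=(H>55)&(H<92)&(S>90)&(V>25)
    if col=='red':m=((H<7)|(H>173))&(S>140)&(V>40)
    return cv2.morphologyEx((m*255).astype(np.uint8),cv2.MORPH_CLOSE,np.ones((3,3)))
def blobs(bgr,col,amin=60):
    n,l,s,c=cv2.connectedComponentsWithStats(mask(bgr,col))
    return [(c[i].round(1).tolist(),s[i].tolist()) for i in range(1,n) if s[i][4]>amin]
E
python3 - <<'E'
from h import *
from bench import r
for n in("top","scene"):
    im=cv2.imread(f"pics/{n}0.png");ci=r.camera_info(n)
    for c in("green","red"):
        for b in blobs(im,c): print(n,c,b,onz(ci,*b[0],.015).round(3))
t=cv2.imread("pics/top0.png")[170:310,255:445];cv2.imwrite("pics/crop1.png",cv2.resize(t,None,fx=4,fy=4,interpolation=cv2.INTER_CUBIC))
E
```

```text
top green ([322.1, 182.6], [316, 174, 14, 16, 96]) [0.812 0.029 0.015]
top green ([360.0, 224.8], [348, 212, 33, 24, 171]) [ 0.654 -0.115  0.015]
top red ([491.7, 136.3], [437, 105, 102, 77, 4099]) [ 0.999 -0.619  0.015]
top red ([484.8, 190.6], [467, 184, 37, 13, 127]) [ 0.789 -0.588  0.015]
top red ([382.0, 274.3], [375, 264, 14, 19, 94]) [ 0.469 -0.197  0.015]
top red ([529.7, 297.9], [516, 294, 30, 9, 178]) [ 0.386 -0.75   0.015]
scene green ([280.8, 224.3], [273, 217, 17, 15, 190]) [ 0.847 -0.004  0.015]
scene green ([348.7, 239.7], [323, 218, 58, 39, 889]) [ 0.657 -0.122  0.015]
scene green ([342.1, 320.3], [323, 311, 38, 20, 416]) [0.461 0.093 0.015]
scene red ([378.7, 117.9], [328, 77, 114, 85, 4193]) [ 1.022 -0.635  0.015]
scene red ([417.6, 154.6], [408, 142, 21, 26, 136]) [ 0.781 -0.587  0.015]
scene red ([543.0, 188.0], [535, 182, 15, 13, 110]) [ 0.384 -0.779  0.015]
scene red ([280.5, 213.8], [276, 207, 9, 13, 72]) [ 0.883 -0.032  0.015]
scene red ([412.3, 265.8], [402, 255, 20, 23, 187]) [ 0.458 -0.194  0.015]
scene red ([290.7, 292.7], [267, 273, 53, 31, 683]) [0.625 0.141 0.015]
```

View pics/crop1.png

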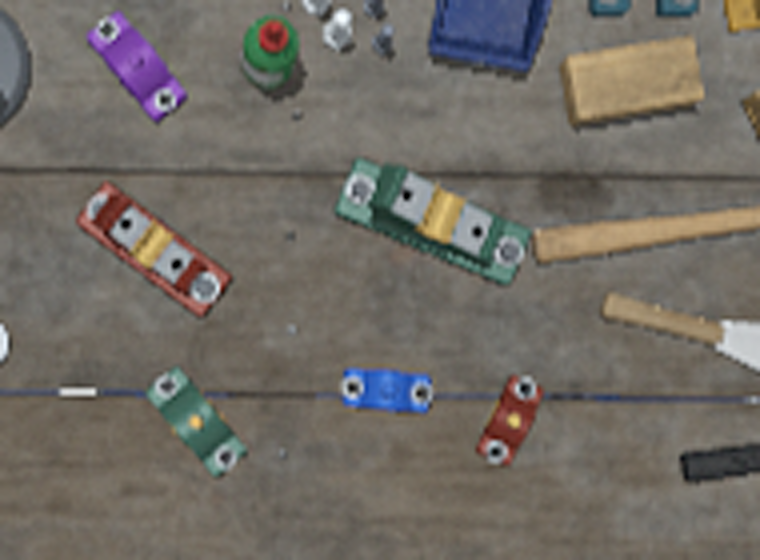

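View pics/wrist0.png

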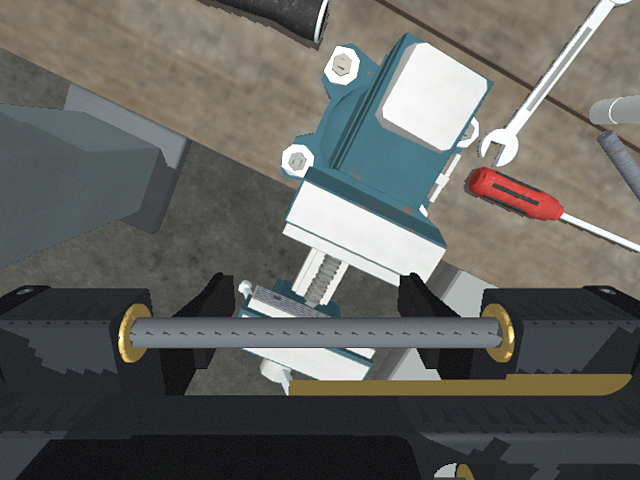

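The crop confirms both caps. Each has a brass plug: the green one is at crop (195,422) and the red one at (514,420). The blue part at (388,390) has no such plug and is the look-alike. Next, rough poses from the bolts.

```bash
python3 - <<'E'
from h import *
from bench import r
ci=r.camera_info("top")
P=dict(gcap=((166,385),(225,457),.018),rcap=((524,388),(496,453),.015),ghous=((360,189),(509,251),.018),rhous=((98,207),(204,287),.018))
for k,(a,b,z) in P.items():
    q=[onz(ci,255+(u-1.5)/4,170+(v-1.5)/4,z) for u,v in(a,b)]
    d=q[0]-q[1];print(k,(sum(q)/2).round(3),np.linalg.norm(d).round(3),np.degrees(np.arctan2(d[1],d[0])).round(1))
ci2=r.camera_info("scene");print(tri([ray(ci,202,248),ray(ci2,221,321)]))
s=r.read_state();W=R.from_quat(s['eef_rot']);c=r.camera_info('wrist')
print(W.inv().apply(c['origin']-s['ee_pos']),(W.inv()*R.from_quat(c['attitude'])).as_matrix().round(3).tolist())
E
```

```text
gcap [0.465 0.095 0.018] 0.086 40.0
rcap [ 0.468 -0.198  0.015] 0.066 -23.4
ghous [ 0.654 -0.127  0.018] 0.151 67.9
rhous [0.626 0.138 0.018] 0.124 53.5
[0.5463061  0.40997814 0.25389689]
[ 0.07898992  0.00078341 -0.16158558] [[-0.002, 0.957, 0.289], [1.0, 0.002, -0.0], [-0.001, 0.289, -0.957]]
```

Emit:
arm_command --moves '[2.8,-2.0,0,0,2.8,-2.0,0,0,2.8,-2.0,0,0,2.8,-2.0,0,0,2.8,-2.0,0,0,2.8,-2.0,0.5,0,2.8,-2.0,0.5,0,2.8,-2.0,0.9,0,2.8,-2.0,0.9,0,2.8,-2.0,0.9,0,2.8,-2.0,0.8,0,2.7,-2.2,0.7,0]' --fingers 85

```text
time: 1.15
ee_pos: [0.4692, -0.1964, 0.17]
eef_rot: [0.975, 0.224, -0.0, -0.0]
ft_force: [0.2, -1.2, -0.4]
width: 0.0743
grip_force: 0.0
```

Emit:
arm_command --moves '[0,0,0,7,0,0,0,7,0,0,0,7,0,0,0,7,0,0,0,7,0,0,0,7,0,0,0,7.1,0,0,0,0,0,0,0,0]'

```text
time: 1.9
ee_pos: [0.4687, -0.1978, 0.1704]
eef_rot: [0.98, -0.199, -0.0, 0.0]
ft_force: [-0.1, 0.2, 0.4]
width: 0.074
grip_force: 0.0
```

```bash
cat > look.py <<'E'
import sys,json
from h import *
from bench import r
n=sys.argv[1]
s=r.read_state();c=r.camera_info("wrist");im=r.camera("wrist")[:,:,::-1]
cv2.imwrite(f"pics/{n}.png",im)
W=R.from_quat(s['eef_rot']).as_matrix()
c={k:np.array(v).tolist() for k,v in c.items()};c['ee']=list(s['ee_pos']);c['W']=W.tolist();json.dump(c,open(f"pics/{n}.json","w"))
print(s['time'],np.round(s['ee_pos'],4),'heading',np.degrees(np.arctan2(W[1,0],W[0,0])).round(2),'zax',W[:,2].round(3),'f',np.round(s['ft_force'],2),s['width'],s['grip_force'])
E
python3 look.py w1
```

```text
1.9 [ 0.4687 -0.1978  0.1704] heading -22.93 zax [-0.  0. -1.] f [-0.12  0.2   0.38] 0.07397799613414728 0.0
```

View pics/w1.png

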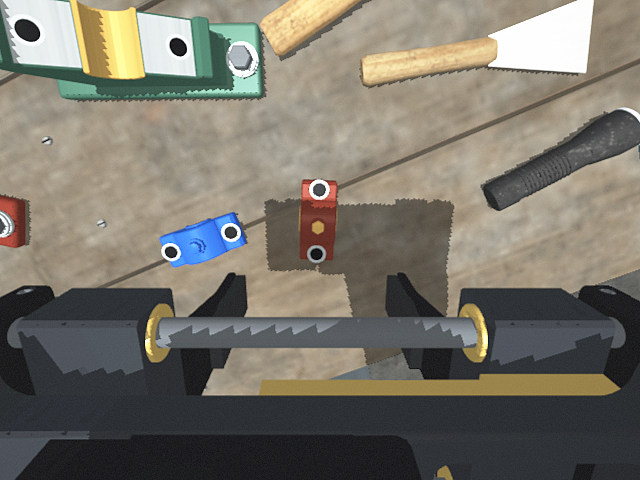

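The wrist view shows the red cap with bolts at (319,189) and (316,254) and its brass plug at (318,227). The blue part is at (200,240), well clear. The green housing's joint face is at top left.

```bash
cat > m.py <<'E'
import sys,json
from h import *
# m.py name z u v [u v ...]: ring centroid near each seed -> world & tool offsets
def ring(im,u,v,w=14):
    g=im[v-w:v+w+1,u-w:u+w+1].astype(int);m=((g.min(2)>165)&(g.max(2)-g.min(2)<25)).astype(np.uint8)
    cs,_=cv2.findContours(m,cv2.RETR_EXTERNAL,cv2.CHAIN_APPROX_NONE)
    c=max(cs,key=cv2.contourArea);(x,y),rad=cv2.minEnclosingCircle(c);M=cv2.moments(cv2.convexHull(c))
    return M['m10']/M['m00']+u-w,M['m01']/M['m00']+v-w,rad
if __name__=="__main__":
    n=sys.argv[1];z=float(sys.argv[2]);a=list(map(int,sys.argv[3:]))
    c=json.load(open(f"pics/{n}.json"));im=cv2.imread(f"pics/{n}.png");W=np.array(c['W']);ee=np.array(c['ee'])
    ps=[]
    for u,v in zip(a[::2],a[1::2]):
        x,y,rad=ring(im,u,v);p=onz(c,x,y,z);ps.append(p);print(np.round((x,y,rad),1),p.round(4),'tool',(W.T@(p-ee)*100).round(2))
    d=ps[0]-ps[-1];m=np.mean(ps,0);print('mid',m.round(4),'tool cm',(W.T@(m-ee)*100).round(2),'len',np.linalg.norm(d).round(4),'heading',np.degrees(np.arctan2(d[1],d[0])).round(2))
E
python3 m.py w1 0.0135 319 189 316 254; python3 m.py w1 0.016 241 59
```

```text
[318.9 189.   10.1] [ 0.4959 -0.2135  0.0135] tool [ 3.12  0.38 15.69]
[314.3 260.7   3. ] [ 0.4307 -0.181   0.0135] tool [-4.15 -0.07 15.69]
mid [ 0.4633 -0.1972  0.0135] tool cm [-0.52  0.16 15.69] len 0.0729 heading -26.52
[241.8  58.8  17.5] [ 0.6237 -0.1963  0.016 ] tool [14.22 -6.17 15.44]
mid [ 0.6237 -0.1963  0.016 ] tool cm [14.22 -6.17 15.44] len 0.0 heading 0.0
```

```bash
sed -i 's/>165/>int(np.percentile(g.min(2),99))*0.7/' m.py; python3 m.py w1 0.0135 319 189 316 254;
```

```text
[318.9 189.   10.1] [ 0.4959 -0.2135  0.0135] tool [ 3.12  0.38 15.69]
[316.  253.5   9.3] [ 0.4371 -0.1856  0.0135] tool [-3.38  0.1  15.69]
mid [ 0.4665 -0.1995  0.0135] tool cm [-0.13  0.24 15.69] len 0.0651 heading -25.41
```

Emit:
arm_command --moves '[-0.1,0.2,0,2.5,0,0,4,0,0,0,4,0,0,0,4,0,0,0,2.6,0,0,0,1.4,0,0,0,0.6,0,0,0,0,0]' --fingers 68

```text
time: 2.62
ee_pos: [0.4664, -0.199, 0.0034]
eef_rot: [0.975, -0.221, -0.001, -0.0]
ft_force: [0.0, -0.5, -0.8]
width: 0.0594
grip_force: 0.0
```

Emit:
arm_command --moves '[0,0,0,0,0,0,0,0,0,0,0,0,0,0,0,0,0,0,0,0,0,0,0,0]' --fingers 20 --squeeze 15

```text
time: 3.12
ee_pos: [0.4676, -0.1995, 0.0053]
eef_rot: [0.975, -0.222, 0.001, 0.0]
ft_force: [-0.4, -0.1, 6.1]
width: 0.0339
grip_force: 15.0
```

Emit:
arm_command --moves '[0,0,-0.5,0,0,0,-2,0,0,0,-4,0,0,0,-4,0,0,0,-4,0,0,0,-3.5,0,0,0,-1.5,0,0,0,0,0]'

```text
time: 3.78
ee_pos: [0.4687, -0.1998, 0.2037]
eef_rot: [0.975, -0.222, 0.003, 0.001]
ft_force: [0.7, -0.2, -4.0]
width: 0.0339
grip_force: 15.0
```

Emit:
arm_command --moves '[-0.2,-1.5,0,0,-0.2,-3.0,0,0,-0.2,-3.5,0,0,-0.2,-3.5,0,0,-0.2,-3.5,0,0,-0.2,-3.5,0,0,-0.2,-3.5,0,0,-0.2,-3.5,0,0,-0.2,-2.4,0,0,-0.1,-1.0,0,0,0,0,0,-3,0,0,0,-6]'

```text
time: 4.78
ee_pos: [0.5742, 0.0701, 0.1974]
eef_rot: [0.99, -0.143, -0.002, 0.0]
ft_force: [-0.5, 0.0, -3.4]
width: 0.0337
grip_force: 15.0
```

Emit:
arm_command --moves '[0,0,0,-7,0,0,0,-7,0,0,0,-7,0,0,0,-7,0,0,0,-7,0,0,0,-7,0,0,0,-7,0,0,0,-7,0,0,0,-7,0,0,0,-7,0,0,0,0,0,0,0,0]'

```text
time: 5.78
ee_pos: [0.5744, 0.0687, 0.1982]
eef_rot: [0.895, 0.447, -0.001, -0.0]
ft_force: [-1.1, 0.4, -2.5]
width: 0.0341
grip_force: 15.0
```

```bash
python3 look.py w2
```

```text
5.7833 [0.5744 0.0687 0.1982] heading 53.09 zax [-0.002 -0.    -1.   ] f [-1.13  0.37 -2.55] 0.034073089491268464 14.996549561619759
```

View pics/w2.png

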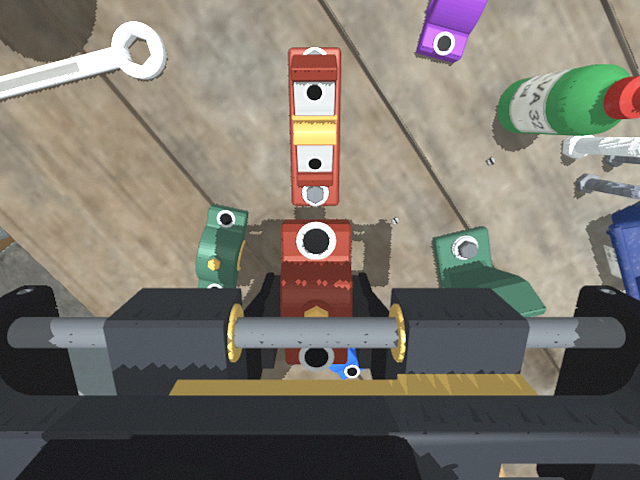

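The wrist view shows the red cap held square, with its ear ring at (316,241). The red joint face has its holes at (314,92), which is the upper one, and (315,163). The foot bolt is at (315,196).

```bash
cat > j.py <<'E'
import sys,json
from h import *
# j.py name zc half u1 v1 u2 v2 : dark hole centroids on the joint face (upper first)
def dark(im,u,v,w=11):
    g=im[v-w:v+w+1,u-w:u+w+1].max(2);m=(g<g.min()+45).astype(np.uint8)
    n,l,s,c=cv2.connectedComponentsWithStats(m);i=l[w,w]
    return c[i][0]+u-w,c[i][1]+v-w,s[i][4]
n=sys.argv[1];zc,h=map(float,sys.argv[2:4]);a=list(map(int,sys.argv[4:8]))
c=json.load(open(f"pics/{n}.json"));im=cv2.imread(f"pics/{n}.png");W=np.array(c['W']);ee=np.array(c['ee'])
ps=[]
for u,v,s in((a[0],a[1],1),(a[2],a[3],-1)):
    x,y,A=dark(im,u,v);p=onz(c,x,y,zc+s*h/2);ps.append(p);print(np.round((x,y,A),1),p.round(4))
d=ps[0]-ps[1];m=np.mean(ps,0)
print('joint',m.round(4),'tool cm',(W.T@(m-ee)*100).round(2),'hor len',np.linalg.norm(d[:2]).round(4),'exp',round(2*h*np.cos(np.pi/6),4),'heading',np.degrees(np.arctan2(d[1],d[0])).round(2))
E
python3 j.py w2 .064 .0327 314 92 315 163; python3 m.py w2 .016 315 196;python3 m.py w2 .2065 316 241 316 357
```

```text
[314.   92.3 163. ] [0.6398 0.1576 0.0804]
[314.5 163.6  94. ] [0.606  0.1125 0.0476]
joint [0.6229 0.135  0.064 ] tool cm [ 8.23 -0.08 13.41] hor len 0.0564 exp 0.0566 heading 53.13
[314.9 194.6  13.3] [0.5858 0.0854 0.016 ] tool [ 2.03 -0.06 18.22]
mid [0.5858 0.0854 0.016 ] tool cm [ 2.03 -0.06 18.22] len 0.0 heading 0.0
[316.  240.9  19.2] [0.5931 0.0926 0.2065] tool [ 3.03  0.06 -0.83]
[316.2 356.6  19.4] [0.5541 0.0407 0.2065] tool [-3.46  0.06 -0.82]
mid [0.5736 0.0667 0.2065] tool cm [-0.22  0.06 -0.83] len 0.0649 heading 53.13
```

Emit:
arm_command --moves '[1.2,-0.1,0,0,2,0,0,0,2,0,0,0,0.5,0,0.5,0,0,0,2,0,0,0,3,0,0,0,3,0,0,0,1.5,0,0,0,0.5,0,0,0,0,0]'

```text
time: 6.67
ee_pos: [0.6075, 0.1157, 0.0931]
eef_rot: [0.894, 0.448, -0.001, -0.0]
ft_force: [0.0, 0.9, -3.3]
width: 0.0336
grip_force: 15.0
```

```bash
python3 look.py w3; python3 - <<'E'
from h import *
from bench import r
s=r.read_state();W=R.from_quat(s['eef_rot']).as_matrix()
print('joint in tool now cm',(W.T@(np.array([.6229,.135,.064])-s['ee_pos'])*100).round(2))
E
```

```text
6.6667 [0.6075 0.1157 0.0931] heading 53.28 zax [-0.003 -0.    -1.   ] f [ 0.03  0.85 -3.3 ] 0.03362714357400603 14.997306503355503
joint in tool now cm [2.39 0.03 3.07]
```

Emit:
arm_command --moves '[0.1,0,0.2,0,0.1,0,0.2,0,0.1,0,0.2,0,0.1,0,0.2,0,0.1,0,0.2,0,0.1,0,0.2,0,0.1,0,0.2,0,0.1,0,0.2,0,0.1,0,0.15,0,0.1,0,0.15,0,0.1,0,0.15,0,0.1,0,0.15,0]'

```text
time: 7.72
ee_pos: [0.6156, 0.1245, 0.0725]
eef_rot: [0.894, 0.449, -0.0, 0.001]
ft_force: [-2.5, -3.2, 0.3]
width: 0.0338
grip_force: 15.0
```

Emit:
arm_command --moves '[0.1,0,0.15,0,0.1,0,0.15,0,0.05,0,0.1,0,0,0,0.1,0,0,0,0,0]'

```text
time: 8.13
ee_pos: [0.6172, 0.1276, 0.068]
eef_rot: [0.894, 0.449, 0.0, 0.0]
ft_force: [-3.3, -4.3, 4.1]
width: 0.034
grip_force: 15.0
```

```bash
python3 look.py w4
```

```text
8.1333 [0.6172 0.1276 0.068 ] heading 53.35 zax [ 0.001  0.    -1.   ] f [-3.33 -4.28  4.14] 0.033992888012590504 14.999885552097112
```

View pics/w4.png

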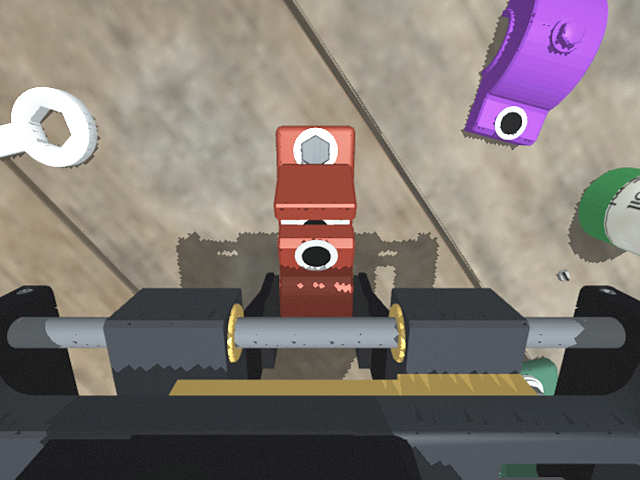

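The cap has tilted part-way. The joint's upper hole still shows at (315,222), above the cap's end edge at v≈237, and the cap ring is at (316,256). I'll work out the remaining tilt.

```bash
python3 - <<'E'
from h import *
import json
c=json.load(open("pics/w4.json"));W=np.array(c['W']);ee=np.array(c['ee']);hd=W[:,0].copy();hd[2]=0;hd/=np.linalg.norm(hd);k=np.array([0,0,1.])
piv=ee-W[:,2]*.019
J=np.array([.6229,.135,.064]);print('pivot rel joint (mm) hor,z',((piv-J)@hd*1e3).round(1),((piv-J)[2]*1e3).round(1))
for th in(0,10,15,20,25,30):
    t=np.radians(th);X=hd*np.cos(t)+k*np.sin(t);Z=-hd*np.sin(t)+k*np.cos(t)
    P=lambda x,z:piv+X*(x-.0015)+Z*(z-.0243)
    q=P(.040,0)-J;n=-hd*.5+k*.866;u=hd*.866+k*.5
    l=P(-.040,0)-J
    print(th,'ring',proj(c,P(.0327,.0135)).round(0),'edgetop',proj(c,P(.040,.013)).round(0),'upcorner joint xz',(q@u*1e3).round(1),(q@n*1e3).round(1),'low',(l@u*1e3).round(1),(l@n*1e3).round(1))
print('joint hole',proj(c,J+u*.0327))
E
```

```text
pivot rel joint (mm) hor,z -9.4 23.0
0 ring [315. 239.] edgetop [315. 224.] upcorner joint xz 24.6 -15.7 low -44.7 24.3
10 ring [315. 240.] edgetop [315. 225.] upcorner joint xz 31.3 -11.4 low -43.9 16.0
15 ring [315. 241.] edgetop [315. 226.] upcorner joint xz 34.3 -8.8 low -43.0 11.9
20 ring [315. 243.] edgetop [315. 229.] upcorner joint xz 37.1 -6.0 low -41.7 7.9
25 ring [315. 245.] edgetop [315. 232.] upcorner joint xz 39.6 -3.0 low -40.1 4.0
30 ring [315. 248.] edgetop [315. 236.] upcorner joint xz 41.9 0.3 low -38.1 0.3
joint hole [315.01075117 228.29297534]
```

```bash
python3 -c "
import cv2
a=cv2.imread('pics/w4.png')[110:300,255:375];cv2.imwrite('pics/crop2.png',cv2.resize(a,None,fx=3,fy=3,interpolation=cv2.INTER_CUBIC))"
```

```text
(no output)
```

View pics/crop2.png

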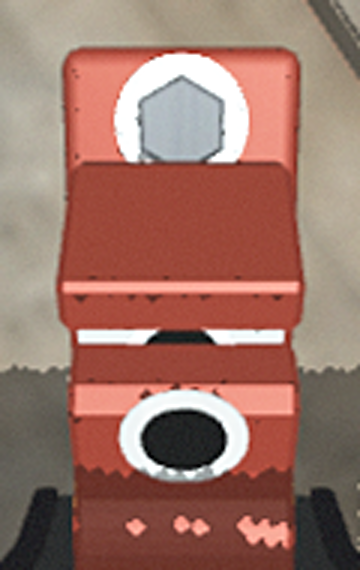

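```bash
python3 - <<'E'
from h import *
import json
c=json.load(open("pics/w4.json"));W=np.array(c['W']);ee=np.array(c['ee']);hd=W[:,0].copy();hd[2]=0;hd/=np.linalg.norm(hd);k=np.array([0,0,1.])
piv=ee-W[:,2]*.019
J=np.array([.6229,.135,.064]);n=-hd*.5+k*.866;u=hd*.866+k*.5
print([ (x,proj(c,J+u*x)[1].round(0)) for x in(.03,.032,.034,.036,.038,.04,.042)], 'shoulder top',proj(c,J+u*.045+n*.008)[1])
for cx in(.032,.0335,.035,.0365):
  for th in(10,14,18,22,26,30):
    t=np.radians(th);X=hd*np.cos(t)+k*np.sin(t);Z=-hd*np.sin(t)+k*np.cos(t)
    P=lambda x,z:J+u*cx+X*(x-.040)+Z*z
    a=piv-P(0,0);print(cx,th,'ring',proj(c,P(.0327,.0135))[1].round(0),'corner',proj(c,P(.04,0))[1].round(0),'edgetop',proj(c,P(.04,.013))[1].round(0),'pivot in cap',(a@X*1e3).round(1),(a@Z*1e3).round(1))
E
```

```text
[(0.03, np.float64(232.0)), (0.032, np.float64(229.0)), (0.034, np.float64(226.0)), (0.036, np.float64(223.0)), (0.038, np.float64(220.0)), (0.04, np.float64(217.0)), (0.042, np.float64(213.0))] shoulder top 221.22382680138148
0.032 10 ring 258.0 corner 229.0 edgetop 242.0 pivot in cap 4.7 13.3
0.032 14 ring 259.0 corner 229.0 edgetop 244.0 pivot in cap 5.7 15.8
0.032 18 ring 260.0 corner 229.0 edgetop 246.0 pivot in cap 6.9 18.1
0.032 22 ring 261.0 corner 229.0 edgetop 248.0 pivot in cap 8.3 20.4
0.032 26 ring 262.0 corner 229.0 edgetop 249.0 pivot in cap 9.7 22.5
0.032 30 ring 262.0 corner 229.0 edgetop 251.0 pivot in cap 11.4 24.6
0.0335 10 ring 256.0 corner 227.0 edgetop 240.0 pivot in cap 3.3 12.8
0.0335 14 ring 257.0 corner 227.0 edgetop 242.0 pivot in cap 4.3 15.3
0.0335 18 ring 258.0 corner 227.0 edgetop 244.0 pivot in cap 5.4 17.8
0.0335 22 ring 259.0 corner 227.0 edgetop 245.0 pivot in cap 6.8 20.2
0.0335 26 ring 259.0 corner 227.0 edgetop 247.0 pivot in cap 8.3 22.4
0.0335 30 ring 260.0 corner 227.0 edgetop 248.0 pivot in cap 9.9 24.6
0.035 10 ring 253.0 corner 225.0 edgetop 238.0 pivot in cap 1.9 12.3
0.035 14 ring 255.0 corner 225.0 edgetop 240.0 pivot in cap 2.8 14.9
0.035 18 ring 256.0 corner 225.0 edgetop 241.0 pivot in cap 4.0 17.5
0.035 22 ring 257.0 corner 225.0 edgetop 243.0 pivot in cap 5.3 20.0
0.035 26 ring 257.0 corner 225.0 edgetop 245.0 pivot in cap 6.8 22.3
0.035 30 ring 258.0 corner 225.0 edgetop 246.0 pivot in cap 8.4 24.6
0.0365 10 ring 251.0 corner 222.0 edgetop 235.0 pivot in cap 0.5 11.8
0.0365 14 ring 252.0 corner 222.0 edgetop 237.0 pivot in cap 1.4 14.5
0.0365 18 ring 253.0 corner 222.0 edgetop 239.0 pivot in cap 2.5 17.2
0.0365 22 ring 254.0 corner 222.0 edgetop 241.0 pivot in cap 3.8 19.7
0.0365 26 ring 255.0 corner 222.0 edgetop 242.0 pivot in cap 5.3 22.2
0.0365 30 ring 256.0 corner 222.0 edgetop 244.0 pivot in cap 6.9 24.6
```

Emit:
arm_command --moves '[0.1,0,-0.05,0,0.1,0,-0.05,0,0.1,0,-0.05,0,0.1,0,-0.05,0,0.1,0,-0.05,0,0,0,0,0]'

```text
time: 8.68
ee_pos: [0.6201, 0.1317, 0.0701]
eef_rot: [0.894, 0.449, 0.0, -0.0]
ft_force: [-1.9, -2.6, 0.5]
width: 0.0339
grip_force: 15.0
```

```bash
cat > prof.py <<'E'
import sys
from h import *
im=cv2.imread(f"pics/{sys.argv[1]}.png").astype(int);u,a,b=map(int,sys.argv[2:5])
col=im[a:b,u-2:u+3].mean(1)
s=a
for v in range(a+1,b+1):
    if v==b or np.abs(col[v-a]-col[v-1-a]).max()>18:
        if v-s>1: print((s,v-1),col[s-a:v-a].mean(0).round()[::-1].astype(int).tolist(),end='; ')
        s=v
print()
E
python3 look.py w5; for w in w4 w5; do python3 prof.py $w 285 120 290; python3 -c "
from m import ring;import cv2
print([round(x,1) for x in ring(cv2.imread('pics/$w.png'),316,254,24)])"; done
```

```text
8.6833 [0.6201 0.1317 0.0701] heading 53.36 zax [ 0.  0. -1.] f [-1.88 -2.61  0.52] 0.033922900304377356 14.999915335793048
(120, 124) [182, 174, 158]; (128, 162) [228, 129, 113]; (165, 201) [156, 71, 57]; (204, 206) [251, 169, 152]; (208, 218) [166, 74, 59]; (220, 223) [242, 250, 250]; (225, 235) [152, 67, 55]; (236, 237) [136, 60, 48]; (239, 247) [242, 153, 136]; (249, 265) [172, 75, 61]; (267, 289) [117, 60, 51]; 
[316.0, 254.3, 21.2]
(120, 132) [183, 174, 157]; (136, 172) [225, 126, 110]; (174, 175) [118, 56, 46]; (176, 212) [156, 71, 57]; (215, 217) [252, 172, 154]; (219, 220) [140, 62, 50]; (221, 236) [163, 73, 59]; (237, 238) [136, 59, 47]; (240, 248) [245, 161, 142]; (250, 266) [170, 75, 61]; (268, 289) [117, 60, 51]; 
[315.8, 255.3, 21.2]
```

Emit:
arm_command --moves '[0,0,0,0,0,0,0,0,0,0,0.1,0,0,0,0.1,0,0,0,0.1,0,0,0,0.1,0,0,0,0.1,0,0,0,0.1,0,0,0,0.1,0,0,0,0.1,0,0,0,0,0]' --squeeze 5

```text
time: 9.65
ee_pos: [0.6207, 0.1316, 0.063]
eef_rot: [0.894, 0.449, 0.001, 0.0]
ft_force: [-1.1, -0.8, 4.6]
width: 0.0341
grip_force: 5.0
```

```bash
python3 look.py w6; for w in w6; do python3 prof.py $w 285 110 290; python3 -c "
from m import ring;import cv2
print([round(x,1) for x in ring(cv2.imread('pics/$w.png'),316,250,26)])"; done
cat > seat.py <<'E'
import sys,json
from h import *
# seat.py name jx jy jz heading halflen ear ringx : predicted v for a seated cap (x=-2,0,2 mm), and ring shape
n=sys.argv[1];a=list(map(float,sys.argv[2:]));c=json.load(open(f"pics/{n}.json"))
J=np.array(a[:3]);t=np.radians(a[3]);hd=np.array([np.cos(t),np.sin(t),0]);k=np.array([0,0,1.]);s=a[8] if len(a)>8 else 1
u=hd*.866+k*.5;nn=-hd*.5+k*.866
for dx in(-.002,0,.002):print(dx,'ring',proj(c,J+u*(a[6]+dx)+nn*(a[5]+.0005)).round(1),'edge',proj(c,J+u*(a[4]+dx)+nn*a[5]).round(1),'shoulder',proj(c,J+u*(a[4]+.005)+nn*.008).round(1),'lowring',proj(c,J+u*(-a[6]+dx)+nn*(a[5]+.0005)).round(1))
E
python3 seat.py w6 .6229 .135 .064 53.2 .040 .013 .0327
```

```text
9.65 [0.6207 0.1316 0.063 ] heading 53.34 zax [ 0.002  0.    -1.   ] f [-1.06 -0.8   4.56] 0.03412102206940035 4.9999522224243265
(110, 133) [182, 173, 155]; (136, 174) [224, 125, 108]; (176, 177) [109, 50, 42]; (178, 216) [156, 71, 57]; (220, 222) [252, 173, 154]; (224, 248) [161, 72, 58]; (250, 258) [248, 169, 151]; (260, 261) [142, 65, 52]; (262, 270) [168, 76, 60]; (272, 285) [106, 49, 41]; (288, 289) [148, 85, 73]; 
[316.0, 262.6, 22.1]
-0.002 ring [314.3 269. ] edge [314.2 257.1] shoulder [314.2 236.7] lowring [314.5 339.5]
0 ring [314.3 266.1] edge [314.2 254. ] shoulder [314.2 236.7] lowring [314.5 337.9]
0.002 ring [314.2 263.1] edge [314.2 250.8] shoulder [314.2 236.7] lowring [314.5 336.2]
```

Emit:
arm_command --moves '[0,0,0.1,0,0,0,0.1,0,0,0,0,0]'

```text
time: 9.95
ee_pos: [0.6208, 0.1317, 0.0609]
eef_rot: [0.894, 0.449, 0.001, 0.0]
ft_force: [-0.1, -1.3, 4.2]
width: 0.0339
grip_force: 5.0
```

Emit:
arm_command --moves '[0,0,0,0,0,0,0,0,0,0,0,0,0,0,0,0]' --fingers 58

```text
time: 10.28
ee_pos: [0.6199, 0.1315, 0.0599]
eef_rot: [0.894, 0.449, -0.0, -0.0]
ft_force: [-0.2, -0.1, -0.1]
width: 0.0485
grip_force: 0.0
```

```bash
python3 look.py w7; for w in w7; do python3 prof.py $w 285 110 290; python3 -c "
from m import ring;import cv2
print([round(x,1) for x in ring(cv2.imread('pics/$w.png'),316,266,26)])"; done
python3 seat.py w7 .6229 .135 .064 53.2 .040 .013 .0327
```

```text
10.2833 [0.6199 0.1315 0.0599] heading 53.35 zax [-0.  0. -1.] f [-0.2  -0.11 -0.09] 0.04845458629642054 0.0
(110, 132) [184, 175, 157]; (135, 174) [225, 126, 109]; (178, 217) [158, 72, 58]; (220, 222) [251, 170, 152]; (224, 250) [162, 74, 59]; (252, 260) [248, 170, 152]; (262, 272) [168, 76, 62]; (274, 288) [109, 51, 42]; 
[317.1, 264.5, 22.6]
-0.002 ring [315.6 270.6] edge [315.6 258.6] shoulder [315.6 237.7] lowring [315.6 341.8]
0 ring [315.6 267.6] edge [315.6 255.4] shoulder [315.6 237.7] lowring [315.6 340.2]
0.002 ring [315.6 264.6] edge [315.6 252.1] shoulder [315.6 237.7] lowring [315.6 338.5]
```

Emit:
arm_command --moves '[0,0,-0.5,0,0,0,-1.5,0,0,0,-3,0,0,0,-4,0,0,0,-4,0,-2,0,-1,0,-3.5,0,0,0,-2,0,0,0,0,0,0,0,0,0,0,0]'

```text
time: 11.17
ee_pos: [0.5753, 0.0702, 0.2016]
eef_rot: [0.894, 0.448, 0.001, 0.001]
ft_force: [-0.3, 0.7, -0.1]
width: 0.0503
grip_force: 0.0
```

```bash
python3 look.py w8; python3 seat.py w8 .6229 .135 .064 53.2 .040 .013 .0327; python3 -c "
import cv2
a=cv2.imread('pics/w8.png')[20:260,180:460];cv2.imwrite('pics/crop3.png',cv2.resize(a,None,fx=2.5,fy=2.5,interpolation=cv2.INTER_CUBIC))"
```

```text
11.1667 [0.5753 0.0702 0.2016] heading 53.24 zax [ 0.002 -0.001 -1.   ] f [-0.28  0.65 -0.06] 0.05033692965289707 0.0
-0.002 ring [314.  105.8] edge [314.  96.] shoulder [314.   83.6] lowring [314.3 176.2]
0 ring [314.  103.3] edge [314.   93.3] shoulder [314.   83.6] lowring [314.3 174.4]
0.002 ring [314.  100.7] edge [314.   90.6] shoulder [314.   83.6] lowring [314.3 172.6]
```

View pics/crop3.png

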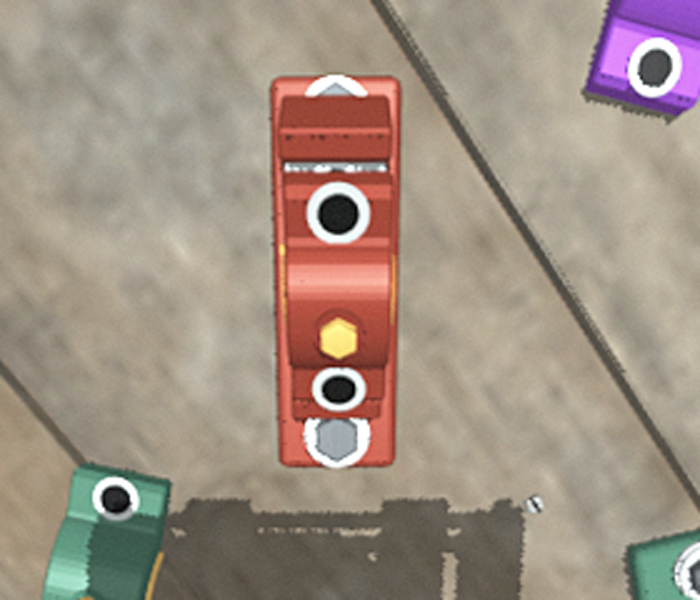

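The red cap is seated. Its rings are at (315,104.8) and (315,175.2), against 104.4 and 175.2 predicted for a seated cap 1 mm down-slope. Next is the green cap.

Emit:
arm_command --moves '[-1.5,-3.3,0,0,-1.6,-3.5,1,0,-1.5,-3.5,1,0,0,0,1,6,0,0,0,7,0,0,0,0,0,0,0,0]' --fingers 75

```text
time: 11.8
ee_pos: [0.4656, 0.097, 0.1706]
eef_rot: [0.938, 0.347, 0.0, -0.0]
ft_force: [0.2, -0.1, -0.1]
width: 0.0652
grip_force: 0.0
```

```bash
python3 look.py w9; python3 - <<'E'
import json,cv2
from h import *
c=json.load(open('pics/w9.json'));im=cv2.imread('pics/w9.png')
m=mask(im,'green')
n,l,s,cc=cv2.connectedComponentsWithStats(m)
print([(cc[i].round(0).tolist(),s[i].tolist()) for i in range(1,n) if s[i][4]>200])
t=np.radians(40);d=np.array([np.cos(t),np.sin(t),0])
for k in(.043,-.043):print(proj(c,np.array([.465,.095,.0165])+d*k))
E
```

```text
11.8 [0.4656 0.097  0.1706] heading 40.65 zax [ 0.001  0.001 -1.   ] f [ 0.22 -0.09 -0.07] 0.06523979159901395 0.0
[([602.0, 210.0], [553, 127, 87, 169, 7452]), ([316.0, 202.0], [295, 178, 42, 39, 734]), ([314.0, 246.0], [296, 223, 41, 50, 885])]
[316.93136291 177.63139686]
[316.00954621 263.70263251]
```

```bash
python3 m.py w9 0.0165 317 178 316 264
```

```text
[316.  180.4  10.4] [0.4954 0.1216 0.0165] tool [ 3.85  0.07 15.42]
[315.7 266.    9.3] [0.43   0.066  0.0165] tool [-4.74  0.03 15.41]
mid [0.4627 0.0938 0.0165] tool cm [-0.44  0.05 15.41] len 0.0859 heading 40.38
```

Emit:
arm_command --moves '[-0.4,0,0,0,0,0,4,0,0,0,4,0,0,0,4,0,0,0,2.5,0,0,0,1.3,0,0,0,0.5,0,0,0,0,0]'

```text
time: 12.52
ee_pos: [0.4616, 0.0933, 0.0063]
eef_rot: [0.938, 0.346, -0.001, -0.001]
ft_force: [-0.6, -0.3, 0.7]
width: 0.0653
grip_force: 0.0
```

Emit:
arm_command --moves '[0,0,0,0,0,0,0,0,0,0,0,0,0,0,0,0,0,0,0,0,0,0,0,0]' --fingers 25 --squeeze 20

```text
time: 13.02
ee_pos: [0.4625, 0.0933, 0.0077]
eef_rot: [0.939, 0.345, 0.0, 0.0]
ft_force: [-1.8, -1.4, 6.1]
width: 0.0398
grip_force: 20.0
```

Emit:
arm_command --moves '[0,0,-0.5,0,0,0,-2,0,0,0,-4,0,0,0,-4,0,0,0,-4,0,0,0,-4,0,0,0,-2,0,0,0,0,0]'

```text
time: 13.68
ee_pos: [0.4639, 0.0938, 0.2166]
eef_rot: [0.939, 0.345, 0.003, 0.001]
ft_force: [0.9, -0.2, -4.7]
width: 0.0397
grip_force: 20.0
```

Emit:
arm_command --moves '[-0.4,1.5,0,0,-0.8,3,0,0,-0.9,3.7,0,0,-0.9,3.7,0,0,-0.9,3.7,0,0,-0.9,3.7,0,0,-0.9,3.7,0,0,-0.9,3.7,0,0,-0.9,3.5,0.3,0,-0.5,2.3,0.4,0,-0.3,1,0.3,0,0,0,0,0]'

```text
time: 14.68
ee_pos: [0.6145, -0.2186, 0.1983]
eef_rot: [0.939, 0.343, -0.002, -0.001]
ft_force: [-0.1, 0.6, -5.5]
width: 0.0397
grip_force: 20.0
```

Emit:
arm_command --moves '[0,0,0,-4,0,0,0,-6.5,0,0,0,-7,0,0,0,-6.5,0,0,0,-3.5,0,0,0,0,0,0,0,0]'

```text
time: 15.27
ee_pos: [0.6152, -0.2145, 0.2013]
eef_rot: [0.83, 0.558, -0.0, -0.001]
ft_force: [0.2, -0.3, -4.8]
width: 0.0399
grip_force: 20.0
```

```bash
python3 look.py x1; python3 - <<'E'
import json,cv2
from h import *
c=json.load(open('pics/x1.json'))
J=np.array([.649,-.139,.080])
t=np.radians(67.9);hd=np.array([np.cos(t),np.sin(t),0]);J=np.array([.654,-.127,.08]);u=hd*.866+np.array([0,0,.5])
print(proj(c,J+u*.043),proj(c,J-u*.043))
W=np.array(c['W'])
for s in(.043,-.043):print('capring',proj(c,np.array(c['ee'])+W[:,0]*s-W[:,2]*.009))
im=cv2.imread('pics/x1.png')
g=cv2.inRange(im,(0,0,0),(45,45,45));n,l,s,cc=cv2.connectedComponentsWithStats(g[:290])
print([(cc[i].round(0).tolist(),s[i].tolist()) for i in range(1,n) if 40<s[i][4]<900])
E
```

```text
15.2667 [ 0.6152 -0.2145  0.2013] heading 67.79 zax [-0.001  0.001 -1.   ] f [ 0.17 -0.33 -4.82] 0.03985326049349383 19.999566553160548
[319.53424215  54.22462061] [319.15926856 159.17118472]
capring [315.14465872 215.03684905]
capring [315.48648854 370.4219744 ]
[([318.0, 55.0], [310, 47, 16, 18, 221]), ([139.0, 107.0], [134, 101, 12, 12, 96]), ([317.0, 160.0], [311, 155, 13, 11, 100]), ([168.0, 171.0], [163, 166, 11, 11, 88]), ([263.0, 282.0], [255, 273, 16, 17, 193]), ([368.0, 282.0], [361, 273, 16, 17, 196]), ([35.0, 288.0], [16, 286, 36, 4, 102]), ([597.0, 287.0], [581, 286, 35, 4, 103])]
```

```bash
python3 j.py x1 .080 .043 318 55 317 160; python3 - <<'E'
import json,cv2
from m import ring
from h import *
c=json.load(open('pics/x1.json'));im=cv2.imread('pics/x1.png');W=np.array(c['W'])
for v in(217,370):
    for w in(24,28):
        try:
            x,y,r_=ring(im,316,v,w);p=onz(c,x,y,c['ee'][2]+.009);print(round(x,1),round(y,1),round(r_,1),(W.T@(p-c['ee'])*100).round(2))
        except Exception as e:print(e)
E
```

```text
[317.5  55.4 221. ] [ 0.6664 -0.0927  0.1015]
[317.2 160.2 100. ] [ 0.638  -0.1617  0.0585]
joint [ 0.6522 -0.1272  0.08  ] tool cm [ 9.48  0.15 12.13] hor len 0.0746 exp 0.0745 heading 67.62
315.8 213.5 20.3 [ 4.37  0.03 -0.9 ]
315.8 213.5 20.3 [ 4.37  0.03 -0.9 ]
316.0 367.3 17.4 [-4.1   0.03 -0.9 ]
316.0 367.3 17.4 [-4.1   0.03 -0.9 ]
```

Emit:
arm_command --moves '[1.5,0.1,0,0,2.5,0,0,0,2.3,0,0,0,1.0,0,0.5,0,0,0,2,0,0,0,3,0,0,0,2,0,0,0,1,0,0,0,0.2,0,0,0,0,0]'

```text
time: 16.15
ee_pos: [0.6442, -0.1483, 0.1151]
eef_rot: [0.83, 0.558, -0.0, -0.0]
ft_force: [0.5, 0.9, -3.5]
width: 0.0399
grip_force: 20.0
```

Emit:
arm_command --moves '[0,0,0,0,0,0,0,0,0,0,0.2,0,0,0,0.2,0,0,0,0.2,0,0.1,0,0.2,0,0.1,0,0.2,0,0.1,0,0.2,0,0.1,0,0.2,0,0,0,0,0]' --squeeze 9

```text
time: 16.98
ee_pos: [0.6456, -0.145, 0.1007]
eef_rot: [0.83, 0.558, -0.0, 0.0]
ft_force: [-2.0, -2.2, -3.0]
width: 0.0399
grip_force: 9.0
```

```bash
cat > solve.py <<'E'
import sys,json
from h import *
from scipy.optimize import least_squares
from m import ring
# solve.py name J heading half ear ringx seedv : profile + grid of (corner c, theta) vs ring v and ear edge v
n=sys.argv[1];jx,jy,jz,H,half,ear,rx=map(float,sys.argv[2:9]);sv=int(sys.argv[9])
c=json.load(open(f"pics/{n}.json"));im=cv2.imread(f"pics/{n}.png");J=np.array([jx,jy,jz]);t=np.radians(H)
hd=np.array([np.cos(t),np.sin(t),0]);k=np.array([0,0,1.]);u=hd*.866+k*.5;nn=-hd*.5+k*.866;piv=np.array(c['ee'])-np.array(c['W'])[:,2]*.019
print('ring',np.round(ring(im,316,sv,28),1),'pivot joint x,z,y mm',((piv-J)@u*1e3).round(1),((piv-J)@nn*1e3).round(1),((piv-J)@np.cross(nn,u)*1e3).round(1),'shoulder v',proj(c,J+u*(half+.005)+nn*.008)[1].round(0))
for cx in half+np.array([-.016,-.012,-.008,-.004,0,.002]):
  for th in(0,10,20,30):
    a=np.radians(th);X=hd*np.cos(a)+k*np.sin(a);Z=-hd*np.sin(a)+k*np.cos(a);P=lambda x,z:J+u*cx+X*(x-half)+Z*z;q=piv-P(0,0)
    print((cx*1e3).round(0),th,'ring',proj(c,P(rx,ear+.0005))[1].round(1),'corner',proj(c,P(half,0))[1].round(1),'edge',proj(c,P(half,ear))[1].round(1),'piv in cap',(q@X*1e3).round(1),(q@Z*1e3).round(1))
E
python3 look.py x2;python3 prof.py x2 283 110 290;python3 solve.py x2 .6522 -.1272 .08 67.7 .052 .016 .043 215
```

```text
16.9833 [ 0.6456 -0.145   0.1007] heading 67.83 zax [-0. -0. -1.] f [-1.96 -2.22 -3.05] 0.039879948346709285 9.0002752630763
(110, 118) [153, 213, 188]; (120, 150) [84, 132, 110]; (151, 153) [157, 218, 193]; (155, 168) [89, 140, 119]; (172, 186) [236, 241, 241]; (188, 194) [68, 103, 87]; (196, 234) [99, 157, 133]; (236, 240) [170, 228, 206]; (242, 265) [93, 147, 125]; (267, 289) [72, 104, 90]; 
ring [315.8 215.9  21.1] pivot joint x,z,y mm 3.4 43.9 -0.7 shoulder v 170.0
36.0 0 ring 221.5 corner 195.6 edge 201.7 piv in cap 1.8 21.7
36.0 10 ring 226.3 corner 195.6 edge 207.7 piv in cap 6.4 30.1
36.0 20 ring 229.9 corner 195.6 edge 213.2 piv in cap 12.3 37.6
36.0 30 ring 232.3 corner 195.6 edge 218.0 piv in cap 19.4 43.9
40.0 0 ring 215.1 corner 189.2 edge 194.8 piv in cap -1.6 19.7
40.0 10 ring 220.0 corner 189.2 edge 200.9 piv in cap 2.6 28.7
40.0 20 ring 223.8 corner 189.2 edge 206.6 piv in cap 8.3 36.9
40.0 30 ring 226.4 corner 189.2 edge 211.6 piv in cap 15.4 43.9
44.0 0 ring 208.3 corner 182.6 edge 187.6 piv in cap -5.1 17.7
44.0 10 ring 213.5 corner 182.6 edge 193.9 piv in cap -1
[... 198 characters left out ...]
48.0 10 ring 206.8 corner 175.7 edge 186.6 piv in cap -4.9 26.0
48.0 20 ring 211.0 corner 175.7 edge 192.6 piv in cap 0.5 35.5
48.0 30 ring 213.9 corner 175.7 edge 198.0 piv in cap 7.4 43.9
52.0 0 ring 194.1 corner 168.6 edge 172.2 piv in cap -12.0 13.7
52.0 10 ring 199.8 corner 168.6 edge 178.9 piv in cap -8.7 24.6
52.0 20 ring 204.2 corner 168.6 edge 185.2 piv in cap -3.5 34.8
52.0 30 ring 207.3 corner 168.6 edge 190.7 piv in cap 3.4 43.9
54.0 0 ring 190.4 corner 164.9 edge 168.2 piv in cap -13.8 12.7
54.0 10 ring 196.1 corner 164.9 edge 175.0 piv in cap -10.6 23.9
54.0 20 ring 200.7 corner 164.9 edge 181.4 piv in cap -5.5 34.4
54.0 30 ring 203.9 corner 164.9 edge 187.0 piv in cap 1.4 43.9
```

Emit:
arm_command --moves '[0,0,0.1,0,0,0,0.1,0,0.1,0,0.1,0,0,0,0.1,0,0,0,0.1,0,0.1,0,0.1,0,0,0,0.1,0,0,0,0.1,0,0.1,0,0.1,0,0,0,0,0]' --squeeze 7

```text
time: 17.87
ee_pos: [0.6467, -0.1418, 0.0918]
eef_rot: [0.83, 0.558, -0.0, -0.0]
ft_force: [-0.9, -0.1, -3.8]
width: 0.0395
grip_force: 7.0
```

```bash
python3 look.py x3;python3 prof.py x3 283 110 290;python3 solve.py x3 .6522 -.1272 .08 67.7 .052 .016 .043 219 | grep -v ' 0 ring'
```

```text
17.8667 [ 0.6467 -0.1418  0.0918] heading 67.86 zax [-0.  0. -1.] f [-0.86 -0.11 -3.79] 0.03953186090132434 7.000144762569107
(110, 125) [151, 211, 186]; (127, 159) [84, 131, 110]; (161, 163) [161, 222, 197]; (165, 177) [85, 138, 116]; (181, 186) [235, 240, 241]; (188, 201) [77, 119, 101]; (203, 211) [113, 172, 147]; (212, 240) [94, 148, 126]; (241, 246) [120, 179, 155]; (247, 267) [106, 162, 138]; (269, 289) [73, 105, 91]; 
ring [315.9 223.3  22.2] pivot joint x,z,y mm 1.9 34.5 -0.5 shoulder v 180.0
36.0 10 ring 238.9 corner 205.9 edge 219.6 piv in cap 8.1 20.7
36.0 20 ring 242.5 corner 205.9 edge 225.3 piv in cap 12.4 28.0
36.0 30 ring 244.7 corner 205.9 edge 230.2 piv in cap 17.9 34.5
40.0 10 ring 232.6 corner 199.4 edge 212.8 piv in cap 4.4 19.3
40.0 20 ring 236.3 corner 199.4 edge 218.6 piv in cap 8.5 27.3
40.0 30 ring 238.8 corner 199.4 edge 223.7 piv in cap 13.9 34.5
44.0 10 ring 226.0 corner 192.6 edge 205.6 piv in cap 0.6 18.0
44.0 20 ring 229.9 corner 192.6 edge 211.6 piv in cap 4.5 26.6
44.0 30 ring 232.6 corner 192.6 edge 216.9 piv in cap 9.9 34.5
48.0 10 ring 219.1 corner 185.6 edge 198.1 piv in cap -3.1 16.6
48.0 20 ring 223.3 corner 185.6 edge 204.4 piv in cap 0.6 25.9
48.0 30 ring 226.1 corner 185.6 edge 209.8 piv in cap 5.9 34.5
52.0 10 ring 212.0 corner 178.3 edge 190.3 piv in cap -6.9 15.2
52.0 20 ring 216.4 corner 178.3 edge 196.8 piv in cap -3.3 25.2
52.0 30 ring 219.4 corner 178.3 edge 202.5 piv in cap 1.9 34.5
54.0 10 ring 208.3 corner 174.5 edge 186.3 piv in cap -8.8 14.6
54.0 20 ring 212.8 corner 174.5 edge 192.8 piv in cap -5.3 24.9
54.0 30 ring 216.0 corner 174.5 edge 198.7 piv in cap -0.1 34.5
```

Emit:
arm_command --moves '[0,0,0.1,0,0.1,0,0.1,0,0,0,0.1,0,0.1,0,0.1,0,0,0,0.1,0,0.1,0,0.1,0,0,0,0.1,0,0.1,0,0.1,0,0,0,0.1,0,0,0,0,0]'

```text
time: 18.75
ee_pos: [0.6488, -0.1389, 0.0845]
eef_rot: [0.83, 0.558, 0.0, 0.001]
ft_force: [-4.1, -2.5, 6.1]
width: 0.0398
grip_force: 7.0
```

```bash
python3 look.py x4;python3 prof.py x4 283 110 290;python3 solve.py x4 .6522 -.1272 .08 67.7 .052 .016 .043 231 | grep -v ' 0 ring'|grep -v '^3'|grep -v '^40'; python3 seat.py x4 .6522 -.1272 .08 67.7 .052 .016 .043
```

```text
18.75 [ 0.6488 -0.1389  0.0845] heading 67.82 zax [ 0.001 -0.001 -1.   ] f [-4.07 -2.49  6.14] 0.039762499064134434 7.000921405706322
(110, 133) [150, 210, 185]; (135, 170) [84, 131, 110]; (172, 174) [164, 224, 200]; (176, 177) [60, 96, 81]; (178, 189) [88, 141, 119]; (190, 193) [236, 240, 242]; (195, 210) [81, 129, 109]; (211, 212) [67, 107, 90]; (214, 223) [156, 216, 191]; (225, 259) [93, 146, 124]; (260, 266) [115, 172, 148]; (267, 268) [143, 204, 179]; (270, 289) [74, 105, 91]; 
ring [315.8 234.3  23.1] pivot joint x,z,y mm 1.2 26.4 -1.2 shoulder v 192.0
44.0 10 ring 239.0 corner 203.3 edge 218.1 piv in cap 2.8 10.2
44.0 20 ring 242.9 corner 203.3 edge 224.3 piv in cap 5.3 18.6
44.0 30 ring 245.4 corner 203.3 edge 229.6 piv in cap 9.2 26.4
48.0 10 ring 232.2 corner 196.2 edge 210.5 piv in cap -1.0 8.8
48.0 20 ring 236.3 corner 196.2 edge 216.9 piv in cap 1.4 17.9
48.0 30 ring 238.9 corner 196.2 edge 222.5 piv in cap 5.2 26.4
52.0 10 ring 225.0 corner 188.8 edge 202.6 piv in cap -4.7 7.4
52.0 20 ring 229.3 corner 188.8 edge 209.3 piv in cap -2.6 17.2
52.0 30 ring 232.2 corner 188.8 edge 215.1 piv in cap 1.2 26.4
54.0 10 ring 221.3 corner 185.0 edge 198.6 piv in cap -6.6 6.8
54.0 20 ring 225.7 corner 185.0 edge 205.3 piv in cap -4.5 16.8
54.0 30 ring 228.7 corner 185.0 edge 211.2 piv in cap -0.8 26.4
-0.002 ring [312.2 235.6] edge [312.1 218.8] shoulder [312.1 191.7] lowring [313.3 334.8]
0 ring [312.2 232.2] edge [312.  215.1] shoulder [312.1 191.7] lowring [313.2 333.2]
0.002 ring [312.2 228.7] edge [312.  211.2] shoulder [312.1 191.7] lowring [313.2 331.6]
```

Emit:
arm_command --moves '[0.1,-0.05,-0.05,0,0.1,-0.1,-0.05,0,0.1,0,-0.05,0,0,0,0,0,0,0,0.1,0,0,0,0.1,0,0,0,0.1,0,0,0,0.1,0,0,0,0.1,0,0,0,0.1,0,0,0,0.1,0,0,0,0,0]' --squeeze 5

```text
time: 19.8
ee_pos: [0.6491, -0.135, 0.0788]
eef_rot: [0.83, 0.558, 0.001, 0.001]
ft_force: [-0.7, -2.2, 4.1]
width: 0.0401
grip_force: 5.0
```

```bash
python3 look.py x5;python3 prof.py x5 283 110 290;python3 solve.py x5 .6522 -.1272 .08 67.7 .052 .016 .043 236 | grep -v ' 0 ring'|grep -v '^3'|grep -v '^40'; python3 seat.py x5 .6522 -.1272 .08 67.7 .052 .016 .043
```

```text
19.8 [ 0.6491 -0.135   0.0788] heading 67.85 zax [ 0.003 -0.    -1.   ] f [-0.7  -2.24  4.13] 0.04007122668139384 5.000008780625649
(110, 142) [148, 208, 183]; (144, 182) [83, 131, 109]; (184, 186) [166, 225, 202]; (190, 201) [87, 140, 118]; (204, 223) [83, 131, 109]; (225, 234) [167, 225, 202]; (236, 270) [90, 145, 122]; (271, 272) [110, 161, 139]; (273, 289) [75, 107, 93]; 
ring [315.8 245.3  23.7] pivot joint x,z,y mm 1.6 19.6 -0.1 shoulder v 204.0
44.0 10 ring 252.5 corner 214.7 edge 231.2 piv in cap 5.5 3.9
44.0 20 ring 256.2 corner 214.7 edge 237.4 piv in cap 6.9 11.9
44.0 30 ring 258.5 corner 214.7 edge 242.7 piv in cap 9.6 19.6
48.0 10 ring 245.7 corner 207.6 edge 223.7 piv in cap 1.7 2.5
48.0 20 ring 249.6 corner 207.6 edge 230.1 piv in cap 2.9 11.2
48.0 30 ring 252.1 corner 207.6 edge 235.7 piv in cap 5.6 19.6
52.0 10 ring 238.5 corner 200.2 edge 215.8 piv in cap -2.0 1.1
52.0 20 ring 242.7 corner 200.2 edge 222.5 piv in cap -1.0 10.5
52.0 30 ring 245.4 corner 200.2 edge 228.3 piv in cap 1.6 19.6
54.0 10 ring 234.8 corner 196.4 edge 211.7 piv in cap -3.9 0.5
54.0 20 ring 239.2 corner 196.4 edge 218.6 piv in cap -3.0 10.2
54.0 30 ring 242.0 corner 196.4 edge 224.5 piv in cap -0.4 19.6
-0.002 ring [315.2 248.8] edge [315.2 232. ] shoulder [315.2 203.9] lowring [315.1 346.1]
0 ring [315.2 245.4] edge [315.2 228.3] shoulder [315.2 203.9] lowring [315.1 344.6]
0.002 ring [315.2 242. ] edge [315.2 224.5] shoulder [315.2 203.9] lowring [315.1 343. ]
```

Emit:
arm_command --moves '[0,0,0.1,0,0,0,0.1,0,0,0,0,0]'

```text
time: 20.1
ee_pos: [0.6493, -0.1346, 0.0767]
eef_rot: [0.83, 0.558, 0.001, 0.001]
ft_force: [1.6, -0.8, 5.0]
width: 0.0395
grip_force: 5.0
```

Emit:
arm_command --moves '[0,0,0,0,0,0,0,0,0,0,0,0,0,0,0,0]' --fingers 65

```text
time: 20.43
ee_pos: [0.648, -0.1348, 0.0753]
eef_rot: [0.83, 0.558, -0.0, -0.0]
ft_force: [-0.7, -0.3, -0.3]
width: 0.0546
grip_force: 0.0
```

Emit:
arm_command --moves '[0,0,-0.5,0,0,0,-1.5,0,0,0,-3,0,0,0,-4,0,0,0,-3,0,-2,0,-1,0,-4,0,0,0,-2,0,0,0,-1,0,0,0,0,0,0,0,0,0,0,0]'

```text
time: 21.35
ee_pos: [0.6144, -0.2176, 0.2063]
eef_rot: [0.83, 0.558, 0.0, 0.0]
ft_force: [0.4, 0.6, 0.9]
width: 0.0567
grip_force: 0.0
```

```bash
python3 look.py x6; python3 seat.py x6 .6522 -.1272 .08 67.7 .052 .016 .043; python3 seat.py x6 .6229 .135 .064 53.2 .040 .013 .0327|sed -n 2p
python3 - <<'E'
import cv2
from m import ring
import numpy as np
im=cv2.imread('pics/x6.png')
g=cv2.inRange(im,(0,0,0),(45,45,45));n,l,s,cc=cv2.connectedComponentsWithStats(g[:290])
print([(cc[i].round(1).tolist(),s[i].tolist()) for i in range(1,n) if 40<s[i][4]<900])
E
```

```text
21.35 [ 0.6144 -0.2176  0.2063] heading 67.85 zax [ 0.001  0.    -1.   ] f [0.41 0.56 0.86] 0.0567368356213989 0.0
-0.002 ring [316.7  64.1] edge [316.7  49.4] shoulder [316.8  33.8] lowring [316.4 169. ]
0 ring [316.7  61. ] edge [316.7  46.1] shoulder [316.8  33.8] lowring [316.4 167. ]
0.002 ring [316.7  57.8] edge [316.8  42.8] shoulder [316.8  33.8] lowring [316.5 165.1]
0 ring [  98.5 -377.1] edge [  95.7 -403.4] shoulder [  98.7 -416.6] lowring [ 122.  -190.9]
[([317.0, 63.1], [309, 54, 17, 19, 249]), ([140.4, 103.5], [135, 98, 12, 12, 90]), ([168.5, 167.1], [163, 162, 12, 11, 81]), ([316.9, 168.2], [311, 163, 13, 11, 113]), ([249.9, 282.2], [237, 273, 25, 17, 302]), ([381.8, 282.1], [371, 273, 25, 17, 295]), ([35.6, 287.5], [16, 286, 36, 4, 98]), ([596.5, 287.5], [581, 286, 34, 4, 103])]
```

The green cap is seated. Its holes are at (317.0,63.1) and (316.9,168.2), matching the seated prediction at about −1.3 mm. Now the lamp: I'll raise the arm and locate the knob.

Emit:
arm_command --moves '[0,0,-2,0,0,0,-4,0,0,0,-4,0,0,0,-4,0,0,0,-4,0,0,0,-3,0,0,0,0,0]' --fingers 85

```text
time: 21.98
ee_pos: [0.6158, -0.2155, 0.4229]
eef_rot: [0.829, 0.559, 0.004, 0.003]
ft_force: [-0.2, 1.3, 0.1]
width: 0.0738
grip_force: 0.0
```

```bash
python3 - <<'E'
from h import *
from bench import r
ci={n:r.camera_info(n) for n in("top","scene")}
for n,(x0,y0,x1,y1) in dict(top=(182,238,222,278),scene=(196,305,252,356)).items():
    im=cv2.imread(f"pics/{n}0.png");g=cv2.inRange(im[y0:y1,x0:x1],(0,0,0),(60,60,60))
    k,l,s,c=cv2.connectedComponentsWithStats(g)
    for i in range(1,k):
        if s[i][4]>8:
            uv=c[i]+(x0,y0);print(n,uv.round(1),s[i].tolist(),onz(ci[n],*uv,.291).round(3))
s=r.read_state();print(np.round(s['ee_pos'],3))
E
```

```text
top [199.2 256.7] [12, 14, 10, 9, 31] [0.522 0.414 0.291]
top [216.5 271.7] [30, 31, 10, 9, 44] [0.477 0.36  0.291]
scene [206.5 311.4] [0, 0, 28, 18, 104] [0.561 0.425 0.291]
scene [219.9 322.5] [15, 8, 17, 17, 175] [0.518 0.419 0.291]
[ 0.616 -0.216  0.423]
```

Emit:
arm_command --moves '[1.5,-0.9,0,0,3,-1.8,0,0,3.4,-2,0,0,3.4,-2,0,0,3.4,-2,0,0,3.4,-2,0,0,3.4,-2,0,0,3.4,-2,0,0,3.4,-2,0,0,3.4,-2,0,0,3.4,-2,0,0,3.4,-2,0,0]'

```text
time: 22.98
ee_pos: [0.5473, 0.2277, 0.4159]
eef_rot: [0.829, 0.559, 0.0, -0.0]
ft_force: [0.7, -0.8, -0.1]
width: 0.0738
grip_force: 0.0
```

Emit:
arm_command --moves '[3.4,-2,0,0,3.4,-2,0,0,3.4,-2,0,0,3.4,-2,0,0,2.2,-1.5,0,0,0,0,0,0,0,0,0,0]'

```text
time: 23.57
ee_pos: [0.5179, 0.4096, 0.415]
eef_rot: [0.828, 0.561, -0.001, -0.001]
ft_force: [0.1, -0.5, 0.5]
width: 0.074
grip_force: 0.0
```

```bash
python3 look.py k1; python3 - <<'E'
from h import *
import json
c=json.load(open('pics/k1.json'));im=cv2.imread('pics/k1.png');W=np.array(c['W'])
print('expect',proj(c,[.52,.416,.291]))
g=cv2.inRange(im,(0,0,0),(60,60,60));k,l,s,cc=cv2.connectedComponentsWithStats(g[:285])
for i in range(1,k):
    if s[i][4]>200: print(cc[i].round(1),s[i].tolist(),(W.T@(onz(c,*cc[i],.300)-c['ee'])*100).round(2))
cv2.imwrite('pics/k1c.png',im)
E
```

```text
23.5667 [0.5179 0.4096 0.415 ] heading 68.23 zax [-0.002  0.001 -1.   ] f [ 0.07 -0.5   0.53] 0.07396139942201459 0.0
expect [315.55965738 221.03273689]
[620.7 197.5] [594, 173, 46, 48, 1454] [ 2.89 25.31 11.44]
[317.3 221. ] [302, 200, 31, 41, 453] [ 0.9   0.14 11.5 ]
[233.8 279.6] [221, 273, 25, 12, 215] [-4.51 -7.34 11.51]
[398.1 279.6] [387, 273, 24, 12, 214] [-4.51  7.36 11.48]
```

View pics/k1.png

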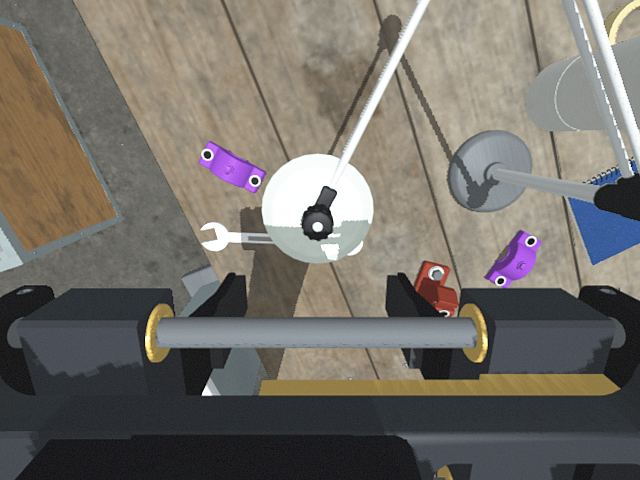

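The wrist view shows the black knob with its white top dot at (318,226), standing on the white head. The lamp arm leaves the knob up and to the right, clear of the fingers.

```bash
python3 - <<'E'
from h import *
import json
c=json.load(open('pics/k1.json'));im=cv2.imread('pics/k1.png').astype(int);W=np.array(c['W'])
g=((im[212:240,306:330].min(2)>120)).astype(np.uint8);k,l,s,cc=cv2.connectedComponentsWithStats(g);print([(cc[i]+(306,212),s[i][4]) for i in range(1,k)])
for u,v,z in((318,226,.308),(317,221,.291)):
    p=onz(c,u,v,z);print(p.round(4),(W.T@(p-c['ee'])*100).round(2))
E
```

```text
[(array([317.10227273, 226.44318182]), np.int32(88)), (array([327.11111111, 237.55555556]), np.int32(18)), (array([307.08333333, 237.75      ]), np.int32(12))]
[0.522  0.4153 0.308 ] [ 0.67  0.19 10.7 ]
[0.5212 0.4156 0.291 ] [ 0.67  0.11 12.4 ]
```

Emit:
arm_command --moves '[0.7,0.1,0,0,0,0,2,-5,0,0,4,-4,0,0,4,0,0,0,2.5,0,0,0,1.3,0,0,0,0.2,0,0,0,0,0]'

```text
time: 24.28
ee_pos: [0.5248, 0.4117, 0.2763]
eef_rot: [0.784, 0.621, 0.0, 0.0]
ft_force: [-0.4, -0.4, 0.4]
width: 0.0742
grip_force: 0.0
```

Emit:
arm_command --moves '[0,0,0,0,0,0,0,0,0,0,0,0,0,0,0,0,0,0,0,0,0,0,0,0]' --fingers 5 --squeeze 20

```text
time: 24.78
ee_pos: [0.5243, 0.4121, 0.2758]
eef_rot: [0.783, 0.621, 0.0, 0.0]
ft_force: [-0.3, -0.6, -0.0]
width: 0.0419
grip_force: 0.0
```

```bash
python3 - <<'E'
from h import *
from bench import r
s=r.read_state();W=R.from_quat(s['eef_rot']).as_matrix();print(s['ee_pos'],s['width'],s['ft_force'],np.degrees(np.arctan2(W[1,0],W[0,0])))
print((W.T@(np.array([.6515,-.1285,s['ee_pos'][2]])-s['ee_pos'])*100).round(2), s['joint_positions'])
E
```

```text
[0.52425461 0.41212811 0.27583815] 0.041936525356533326 [-0.26457261 -0.59328087 -0.01129253] 76.84581006103045
[-49.75  24.69  -0.  ] [-0.1845859   0.53528326 -0.85407994  1.21544766  0.39509007  1.55555728
 -1.19933839]
```

Emit:
arm_command --moves '[0,0,0,0,0,0,0,0,0,0,0,0,0,0,0,0,0,0,0,0]'

```text
time: 25.2
ee_pos: [0.5241, 0.412, 0.2755]
eef_rot: [0.783, 0.621, -0.0, 0.0]
ft_force: [-2.2, -0.1, -0.2]
width: 0.0251
grip_force: 20.0
```

Emit:
arm_command --moves '[-0.4,0.2,0,0,-0.9,0.4,0,0,-1.4,0.7,0,0,-1.8,0.9,0,0,-1.8,0.9,0,0,-1.8,0.9,0,0,-1.8,0.9,0,0,-1.8,0.9,0,0]'

```text
time: 25.87
ee_pos: [0.5544, 0.2831, 0.2755]
eef_rot: [0.784, 0.621, 0.0, 0.0]
ft_force: [0.5, 2.0, 0.0]
width: 0.0257
grip_force: 20.0
```

Emit:
arm_command --moves '[-1.8,0.9,0,0,-1.8,0.9,0,0,-1.8,0.9,0,0,-1.8,0.9,0,0,-1.8,0.9,0,0,-1.8,0.9,0,0,-1.8,0.9,0,0,-1.8,0.9,0,0,-1.8,0.9,0,0,-1.8,0.9,0,0]'

```text
time: 26.7
ee_pos: [0.6007, 0.0875, 0.2755]
eef_rot: [0.784, 0.621, 0.0, 0.0]
ft_force: [0.6, 2.0, -0.4]
width: 0.0253
grip_force: 20.0
```

Emit:
arm_command --moves '[-1.8,0.9,0,0,-1.8,0.9,0,0,-1.8,0.9,0,0,-1.8,0.9,0,0,-1.8,0.9,0,0,-1.8,0.9,0,0,-1.8,0.9,0,0,-1.8,0.9,0,0,-1.8,0.9,0,0,-1.2,0.6,0,0,-0.7,0.3,0,0,0,0,0,0]'

```text
time: 27.7
ee_pos: [0.6471, -0.1103, 0.2755]
eef_rot: [0.784, 0.62, -0.0, 0.0]
ft_force: [0.2, -2.5, -0.7]
width: 0.0252
grip_force: 20.0
```

```bash
python3 - <<'E'
from h import *
from bench import r
s=r.read_state();W=R.from_quat(s['eef_rot']).as_matrix();print(s['ee_pos'],s['width'],s['ft_force'])
print((W.T@(np.array([.6515,-.1285,s['ee_pos'][2]])-s['ee_pos'])*100).round(2))
E
```

```text
[ 0.64712206 -0.11032172  0.27549606] 0.025234441388595548 [ 0.17549069 -2.49632047 -0.72650635]
[-1.67  0.85  0.  ]
```

Emit:
arm_command --moves '[-0.8,0.4,0,0,-0.7,0.4,0,0,-0.2,0.1,0,0,0,0,0,0,0,0,0,0]'

```text
time: 28.12
ee_pos: [0.652, -0.1266, 0.2755]
eef_rot: [0.784, 0.621, -0.0, 0.0]
ft_force: [0.4, -1.2, -0.4]
width: 0.0256
grip_force: 20.0
```

Emit:
arm_command --moves '[0,0,0,0,0,0,0,0,0,0,0,0,0,0,0,0,0,0,0,0]' --fingers 85

```text
time: 28.53
ee_pos: [0.6521, -0.1259, 0.2756]
eef_rot: [0.783, 0.622, 0.0, 0.0]
ft_force: [1.0, 0.3, 0.6]
width: 0.0509
grip_force: 0.0
```

Emit:
arm_command --moves '[0,0,0,0,0,0,-0.5,0,0,0,-2,0,0,0,-4,0,0,0,-4,0,0,0,-3,0,0,0,-1,0,0,0,0,0,0,0,0,0]'

```text
time: 29.28
ee_pos: [0.6523, -0.1259, 0.4205]
eef_rot: [0.783, 0.622, 0.0, 0.0]
ft_force: [-0.1, 0.2, -0.8]
width: 0.0737
grip_force: 0.0
```

```bash
python3 look.py k2; python3 - <<'E'
from h import *
from bench import r
import json
c=json.load(open('pics/k2.json'));im=cv2.imread('pics/k2.png');W=np.array(c['W'])
print('expect',proj(c,[.6515,-.1285,.308]),proj(c,[.6515,-.1285,.291]))
g=cv2.inRange(im,(0,0,0),(60,60,60));k,l,s,cc=cv2.connectedComponentsWithStats(g[:285])
for i in range(1,k):
    if s[i][4]>200: print(cc[i].round(1),s[i].tolist(),onz(c,*cc[i],.295).round(3))
# other checks from top and scene
for n in("top","scene"):
    a=r.camera(n);ci=r.camera_info(n);cv2.imwrite(f"pics/{n}1.png",a[:,:,::-1])
    b=cv2.imread(f"pics/{n}0.png").astype(int);d=np.abs(a[:,:,::-1].astype(int)-b).max(2)
    for nm,p in dict(bottle=(.812,.029,.05),wrenchA=(.55,.29,.005)).items():
        u,v=proj(ci,p).astype(int);print(n,nm,(u,v),'diff',d[v-10:v+10,u-10:u+10].mean().round(1))
a=cv2.imread("pics/scene1.png")
for nm,c_ in(('red',1),('green',1)):
    print(nm,[x for x in blobs(a,nm) if 200<x[0][1]<340 and 250<x[0][0]<430])
E
```

```text
29.2833 [ 0.6523 -0.1259  0.4205] heading 76.86 zax [ 0.001  0.    -1.   ] f [-0.13  0.24 -0.79] 0.0737352517204251 0.0
expect [315.61574459 235.01350546] [315.63963446 229.66021662]
[313.8 225.1] [294, 194, 37, 52, 661] [ 0.651 -0.123  0.295]
[234.  279.3] [221, 272, 25, 13, 235] [ 0.567 -0.157  0.295]
[397.9 279.6] [387, 273, 24, 12, 216] [ 0.715 -0.192  0.295]
top bottle (np.int64(322), np.int64(180)) diff 14.2
top wrenchA (np.int64(251), np.int64(251)) diff 4.9
scene bottle (np.int64(279), np.int64(228)) diff 11.1
scene wrenchA (np.int64(266), np.int64(342)) diff 4.4
red [([281.4, 213.1], [277, 206, 9, 13, 72]), ([291.1, 289.5], [267, 273, 53, 31, 929])]
green [([349.8, 235.9], [323, 215, 58, 42, 1141]), ([281.5, 223.8], [274, 217, 16, 14, 187])]
```

```bash
python3 -c "
from bench import r
print(r.close_job())"
```

```text
the job is handed in; nothing more can be done
None
```

I handed the job in at about 29 s; it returned no verdict. By my last camera measurements, both caps are seated on their matching housings, the lamp axis is within about 6 mm of the large bearing's centre, and the arm is raised clear. The bottle and wrench look unmoved, and I didn't check the scraper separately.

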